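Fit a bayonet cartridge in the bench water filter and open its feed

TASK

Fit the tall winged filter cartridge in the round pot of the bench water filter: lower it with its two lugs through the two slots, push it down against the spring, turn it clockwise (seen from above) until it stops and let it click up home, still upright. Then swing the feed lever all the way over to its other end, and leave the plug and the two jars standing where they are.

Things in the scene. Friction and masses are not known exactly. Their poses are not given: they have to be found in the camera images.
- cartridge_center (a point): Loose upright filter cartridge, 0.18 to 0.35 kg: white drum 56 mm in diameter, 70 mm high, under a grey wing grip. This point is on its axis, half-way up (60 mm above the underside; 120 mm high in all). z is its axis, up; the wing grip and two side lugs lie along its x. It is the same when turned half round.
- cartridge_grip (a point): Centre of the cartridge's wing grip, on its axis, 95 mm above its underside: an upright bar 52 mm long (cartridge x), 24 mm thick (cartridge y) and 50 mm high, from 70 to 120 mm above the underside. Pinch it across its thickness, from above.
- cartridge_lug (a point): Tip of the cartridge's +x lug, 37 mm from the axis. Two opposite steel lugs, at +x and -x, stick out 9 mm from the drum; each is 12 mm wide and lies 12 to 20 mm above the underside.
- pot_mouth (a point): Centre of the mouth of the filter's fixed grey round pot (outer diameter 100 mm), at its top, 60 mm above the bench. Axes: the filter's own, z up, feed lever to +y. Its lip is a ring with a 60 mm bore, cut by two opposite slots for the lugs, 18 mm wide, reaching 40 mm from the axis; the line through both slots is turned 80 degrees (1.40 rad) anticlockwise from +x, seen from above.
- pot_slot (a point): Outer end of one of the two slots, at the mouth's level, 40 mm from the pot's axis, on the lever's side (80 degrees anticlockwise from the filter's +x). The lugs go down through the two slots. Once more than 8 mm below the mouth they can pass under the lip, clockwise from above (underside of the cartridge more than 28 mm below the mouth).
- follower (a joint): How far the spring plate in the pot is pressed, m: 0 free, 0.019 hard end. It meets the cartridge's underside 15 mm below the mouth, when the lugs are just in the slots, and pushes up with 6 N, plus 0.4 N per mm pressed. Over 0.013 the lugs clear the lip and the cartridge can turn; home it reads about 0.008.
- pot_home (a point): Where the cartridge's centre lies when it is home: on the pot's axis, 37 mm above the mouth, with the bar and lugs along the filter's x. That is 80 degrees clockwise of the slots; a hard stop is about 5 degrees beyond. When let go there the spring lifts the cartridge about 5 mm, the lugs rising into notches under the lip, which keep it from turning.
- feed_tip (a point): Centre of the 26 mm ball at the tip of the steel feed lever, on a small grey block on the filter's base plate, 145 mm along the filter's +y from the pot's axis. The lever is 80 mm long from its pivot, which lies 34 mm above the bench, and swings in the filter's x-z plane. Pushing the ball towards the filter's +x with about 1 N moves it.
- feed (a joint): Angle of the feed lever, rad: 0 leans 0.5 rad from upright to the filter's -x (shut), 1.0 leans 0.5 rad to its +x (open, the end stop). It starts within 0.2 of shut and stays where it is left.
- plug_center (a point): Bystander: loose plain blanking plug, white drum 56 mm in diameter and 45 mm high with a round grey knob (75 mm high in all), no lugs. Its centre, 37.5 mm up. Not to be moved.
- jar_big_center (a point): Bystander: white jar with a blue cap, 84 mm in diameter, 130 mm high; its centre, 65 mm up. Not to be moved.
- jar_small_center (a point): Bystander: small amber jar, 60 mm in diameter, 85 mm high; its centre, 42.5 mm up. Not to be moved.

How it is judged:
By the outcome, as a careful person would: the job done as asked, in the order asked, and still so for the second after the job is handed in, with the robot touching nothing.
It also fails if it takes over 54 s, if anything falls off the work surface, if the arm or the gripper's body presses on something with over 40 N, if the wrist force passes 120 N, or if a joint passes its speed limit or range.

ROBOT

A 6-joint arm with a two-finger parallel gripper is mounted at the origin on the work surface. World frame = base frame: x ahead of the robot, y to its left, z up, the work surface at z = 0. Lengths are in m, angles in rad, forces in N, time in s.
With the tool pointing down it reaches from about 0.4 to 0.825 m from the base axis. Payload 7 kg.
Tool frame: the origin (TCP) lies at the very end of the fingers, on their centre line; the grasp point (between the pads) lies 19 mm behind it; z points along the fingers, x is the direction in which the jaws open and shut, and the axes are right-handed (so a half turn about z gives the same grasp; the last joint's range is limited). The gripper opens to 88 mm and grips with 3 to 60 N. Pads are 19 mm wide; open, the fingers measure 130 mm over their backs; the gripper's body (78 mm by 193 mm) begins 47 mm behind the grasp point.
Start: joints at [-0.937, 0.359, 0.012, 0, -1.224, -0.288], TCP at [0.229, -0.635, 0.227] pointing down, gripper open.
Joint ranges: [-3.07, 3.07], [-1.43, 2.12], [-1.02, 1.25], [-3.03, 1.67], [-3.05, -0], [-3.03, 3.03]. Speed limits (rad/s): [2.39, 2.39, 3.01, 3.14, 3.14, 3.14].

INTERFACE

Orientations are given as a unit quaternion [x, y, z, w].
In Python, from rig import read_state, cams, workorder, outline_of gives the robot as it stands.
- The arm moves only by the tool carry_out, never from a script. Its argument "deltas" is a list of rows, each an object of numbers: "x", "y", "z": the shift along the tool's x, y, z in m; "twist": the turn about the tool's z in degrees; "grip": the finger opening in m, from 0 to 0.0876. In form: [{"x": .., "y": .., "z": .., "twist": .., "grip": ..}, ...]. A call has exactly 8 rows; each row is the pose to reach, as a shift and turn from the pose measured when the call began, along the tool's axes at that moment; what a row does not reach only later rows make up. A row lasts 1/8 s, in which the tool goes at most 62.5 mm and 10.7 degrees, less where a joint would pass 70% of its speed; a pose out of reach is approached as far as the arm can. A call with a gripper value outside its range is refused whole. The fingers move at their own pace and stop on an object; the grip force is fixed at half the most. Time passes only in rows, so rows that repeat a pose let the fingers close, or fill a call up. It gives the time, the measured TCP pose, the force and the opening at its end, in the units of the state.
- read_state(): the state, without advancing time (a new reading comes with each control period).
- cams.snapshot(name): name is "scene" or "top" or "wrist"; returns the picture (420x560x3 uint8, red, green, blue); there is no depth.
- cams.camera_params(name): a dict with "intrinsics" (3x3 intrinsics, pixels), "extrinsics" (4x4, takes a point from camera to world coordinates); the wrist camera has in their place "tool_from_camera" (4x4, takes a point from camera to tool coordinates, whose origin is the TCP and whose axes are the tool frame's). Camera axes: x right, y up, looking along -z (the intrinsics and any distortion apply to the point x, -y, -z); pixel columns grow to the right and rows downward; lengths in m; the calibration is good to about 2 mm. A picture is of the moment at which its call begins: read the wrist's pose just before it. camera_params takes no time and is no camera call.
- workorder.job_done(): hands the job in, once; it reports no verdict.
Trained networks look in the newest picture that a camera, given by its name, has taken for a name from the list of things; names that differ only in an ending like _2 or _b are one class to them, and where a whole thing is asked for, a point or a joint stands for the part that bears it (a point fixed in the world has none). Each returns a list of dicts, best first, with "conf" (0 to 1); they miss things now and then, are a little off and sometimes report something else, mostly with a low value. They report only what shows in the picture. A call takes as long as a camera call.
- outline_of(camera, thing): "region" (420x560 bool, what is visible of it) and "rect" ([left, top, right, bottom] in pixels, round what is visible of it).
The state is a dict: "time": time; "qpos": joint angles; "dq": joint speeds; "joint_efforts": joint torques, N m; "position": TCP position; "tcp_rot": TCP orientation; "wrist_force": force on the tool from outside, world axes, zero at the start; "ft_torque": the same for the moment, N m; "gripper_width": opening from 0.0 (shut) to 1.0 (fully open).
Only numpy, scipy, OpenCV 4.12 (cv2) and the standard library are available. Lean on these libraries where they do the work, as an engineer would, in place of code of your own. Each camera call takes 0.05 s, during which the arm holds its last target.

## Working session

There is one attempt and no reset: what is moved stays moved. The work goes in short steps, Python scripts to look and compute and a tool call to move; the robot and the scene stay as the last step left them, time stands still between calls to the robot, and variables do not carry over. Pictures are saved under pics/ and viewed, and the job is handed in when it is done.

Besides the shell and the picture viewer there is one more tool, called as name(argument=value, ...) on one line, values as JSON. carry_out: Moves the arm, as the interface text tells. Its arguments: {"type":"object","properties":{"deltas":{"type":"array"}},"required":["deltas"]}

```bash
mkdir -p pics; ls
python3 - <<'E'
from rig import read_state, cams, workorder, outline_of
import cv2
s=read_state();print({k:(s[k]) for k in s})
for n in ("scene","top"):
    im=cams.snapshot(n);cv2.imwrite(f"pics/{n}0.png",im[:,:,::-1])
    p=cams.camera_params(n);print(n,p)
    for t in ["cartridge_center","plug_center","jar_big_center","jar_small_center","follower","feed","feed_tip","pot_mouth"]:
        try:
            for d in outline_of(n,t)[:3]: print(n,t,d["conf"],d["rect"],d["region"].sum())
        except Exception as e: print(t,e)
print(cams.camera_params("wrist"))
E
```

```text
pics
{'time': 0.0, 'qpos': array([-9.36883203e-01,  3.59377049e-01,  1.10243160e-02, -3.66136264e-04,
       -1.22412995e+00, -2.88154466e-01]), 'dq': array([-0.00012261, -0.00121504,  0.0004512 ,  0.00208236, -0.00028705,
        0.00013854]), 'joint_efforts': array([-1.57304956e-03, -5.82706189e+01,  2.93056744e+01,  6.99699908e+00,
        6.69073634e-03, -1.86061334e-04]), 'position': array([ 0.22859284, -0.63455907,  0.22561116]), 'tcp_rot': array([ 5.74980995e-01,  8.18166312e-01,  4.31875079e-04, -7.44350671e-04]), 'wrist_force': array([ 0.0786288 ,  0.02114555, -0.16846849]), 'ft_torque': array([-0.02903146,  0.00755508,  0.00682651]), 'gripper_width': 0.9981263563573016}
scene {'intrinsics': array([[387.00852069,   0.        , 282.12671333],
       [  0.        , 387.00852069, 209.71255762],
       [  0.        ,   0.        ,   1.        ]]), 'extrinsics': array([[ 0.66688106, -0.43739283,  0.60328862,  1.20925962],
       [ 0.74506554,  0.40456309, -0.53028864, -0.5166968 ],
       [-0.01212386,  0.80312902,  0.59568179,  0.74631668],
       [ 0.        ,  0.        ,  0. 
[... 1331 characters left out ...]
247.9, 228.3] 56
top feed 0.3 [224.5, 188.0, 325.8, 246.6] 5394
top feed_tip 0.55 [339.6, 135.7, 380.3, 174.6] 1029
top pot_mouth 0.97 [221.0, 185.8, 324.1, 244.7] 5506
{'intrinsics': array([[335.50934547,   0.        , 274.60533681],
       [  0.        , 335.50934547, 211.65473899],
       [  0.        ,   0.        ,   1.        ]]), 'tool_from_camera': array([[ 9.99999507e-01,  9.73883150e-04,  1.94631566e-04,
         5.76160336e-04],
       [ 9.86246515e-04, -9.50747794e-01, -3.09963963e-01,
        -8.47808116e-02],
       [-1.16823149e-04,  3.09964002e-01, -9.50748286e-01,
        -1.58530734e-01],
       [ 0.00000000e+00,  0.00000000e+00,  0.00000000e+00,
         1.00000000e+00]])}
```

Run:
```python
import cv2
a=cv2.imread("pics/top0.png");cv2.imwrite("pics/top0c.png",cv2.resize(a[110:280,80:460],None,fx=2.1,fy=2.1,interpolation=cv2.INTER_CUBIC))
a=cv2.imread("pics/scene0.png");cv2.imwrite("pics/scene0c.png",cv2.resize(a[130:330,120:380],None,fx=3,fy=3,interpolation=cv2.INTER_CUBIC))
```

```text
(no output)
```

View pics/top0c.png

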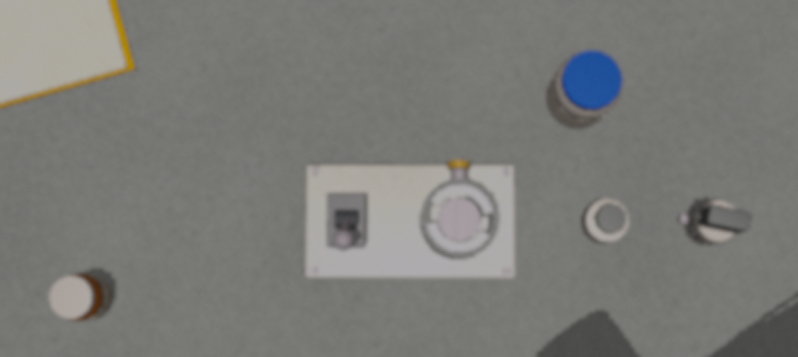

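View pics/scene0c.png

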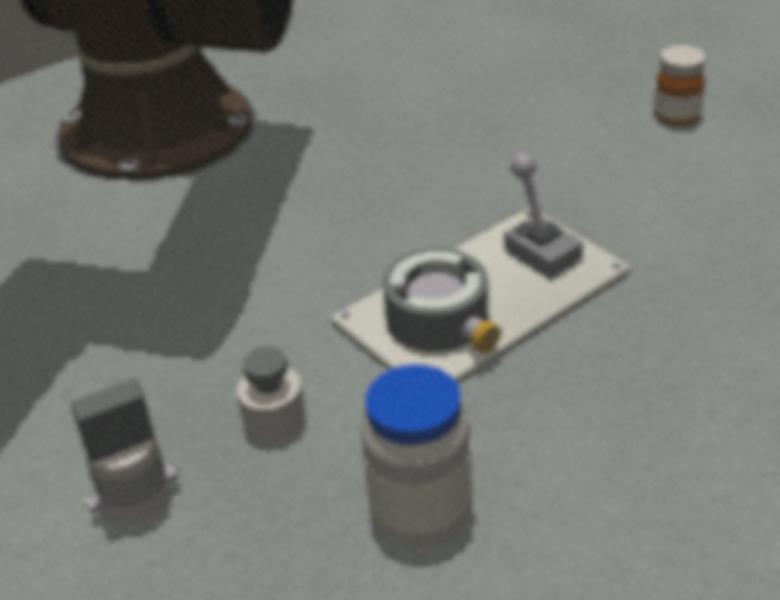

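The top view (crop scale 2.1, offset 80,110) shows the lever block at full-image (245,220), the pot at (298,213), the plug at (368,214), the cartridge at (420,213) with its bar tilted slightly, the big jar at (361,148) and the small jar at (116,251). The scene view agrees with this. Next I'll get coarse positions.

```bash
cat > h.py <<'E'
import numpy as np, cv2
from scipy.spatial.transform import Rotation as R
from rig import read_state, cams, workorder, outline_of
def cam(n,state=None):
    p=cams.camera_params(n)
    if n=="wrist":
        T=np.eye(4);T[:3,:3]=R.from_quat(state["tcp_rot"]).as_matrix();T[:3,3]=state["position"]
        return p["intrinsics"],T@p["tool_from_camera"]
    return p["intrinsics"],p["extrinsics"]
def ray(K,T,u,v):
    d=np.array([(u-K[0,2])/K[0,0],-(v-K[1,2])/K[1,1],-1.]);return T[:3,3],T[:3,:3]@d
def atz(K,T,u,v,z):
    o,d=ray(K,T,u,v);return o+d*(z-o[2])/d[2]
def proj(K,T,p):
    p=np.atleast_2d(p);c=(p-T[:3,3])@T[:3,:3];return np.c_[K[0,2]+K[0,0]*c[:,0]/-c[:,2],K[1,2]+K[1,1]*c[:,1]/c[:,2]]
def yaw(s):
    m=R.from_quat(s["tcp_rot"]).as_matrix();return np.degrees(np.arctan2(m[1,0],m[0,0]))
def totool(s,p,yawdeg=None):
    m=R.from_quat(s["tcp_rot"]).as_matrix();return m.T@(np.array(p)-s["position"])
E
python3 - <<'E'
from h import *
K,T=cam("top")
f=lambda x,y,z:atz(K,T,80+x/2.1,110+y/2.1,z).round(4)
print("corners",[f(*c,.005) for c in [(305,165),(514,166),(305,278),(515,278)]])
print("pot",f(459,219,.06),"ball",f(345,239,.1))
print("cart bar top ends",f(703,213,.12),f(750,220,.12),"plug",f(611,219,.075),"bigjar",f(592,80,.13),"small",f(71,297,.085))
s=read_state();print("yaw",yaw(s))
K,T=cam("scene")
g=lambda x,y,z:atz(K,T,120+x/3,130+y/3,z).round(4)
print("sc pot",g(437,283,.06),"cart top",g(108,398,.12),"plug",g(266,362,.075))
E
```

```text
corners [array([0.5969, 0.2162, 0.005 ]), array([ 0.6001, -0.0595,  0.005 ]), array([0.4484, 0.2127, 0.005 ]), array([ 0.4525, -0.0619,  0.005 ])]
pot [0.5248 0.015  0.06  ] ball [0.495  0.1564 0.1   ]
cart bar top ends [ 0.5324 -0.279   0.12  ] [ 0.5248 -0.3363  0.12  ] plug [ 0.5267 -0.1751  0.075 ] bigjar [ 0.692  -0.1418  0.13  ] small [0.4192 0.4925 0.085 ]
yaw 109.81137581509431
sc pot [0.5343 0.0136 0.06  ] cart top [ 0.5301 -0.3095  0.12  ] plug [ 0.5328 -0.1742  0.075 ]
```

Run:
```python
from h import *
s=read_state();print(s["time"],totool(s,[.529,-.325,.25]).round(3),"twist",yaw(s)-171)
```

```text
0.9 [ 0.19   0.388 -0.023] twist -61.18862418490569
```

carry_out(deltas=[{"x":0.024,"y":0.049,"z":-0.003,"twist":-8,"grip":0.0876},{"x":0.05,"y":0.1,"z":-0.006,"twist":-16,"grip":0.0876},{"x":0.075,"y":0.155,"z":-0.01,"twist":-25,"grip":0.0876},{"x":0.103,"y":0.21,"z":-0.013,"twist":-34,"grip":0.0876},{"x":0.131,"y":0.265,"z":-0.016,"twist":-43,"grip":0.0876},{"x":0.158,"y":0.32,"z":-0.02,"twist":-51,"grip":0.0876},{"x":0.178,"y":0.362,"z":-0.022,"twist":-58,"grip":0.0876},{"x":0.19,"y":0.388,"z":-0.023,"twist":-61,"grip":0.0876}])

```text
time: 1.9
position: [0.531, -0.3229, 0.2499]
tcp_rot: [0.078, 0.997, -0.0, 0.0]
wrist_force: [0.0, -0.4, -0.6]
gripper_width: 1.0
```

Run:
```python
from h import *
s=read_state();print(s["time"],s["position"],yaw(s),s["qpos"].round(3),s["dq"].round(3))
im=cams.snapshot("wrist");cv2.imwrite("pics/w1.png",im[:,:,::-1])
K,T=cam("wrist",s)
print(proj(K,T,[[.529,-.309,.12]]))
```

```text
1.9 [ 0.530992   -0.32286351  0.24985194] 171.0780704215874 [-0.233  0.257 -0.078 -0.    -1.235  0.077] [ 0.315  0.08   0.119  0.003 -0.047  0.068]
[[278.79163016 215.33455828]]
```

View pics/w1.png

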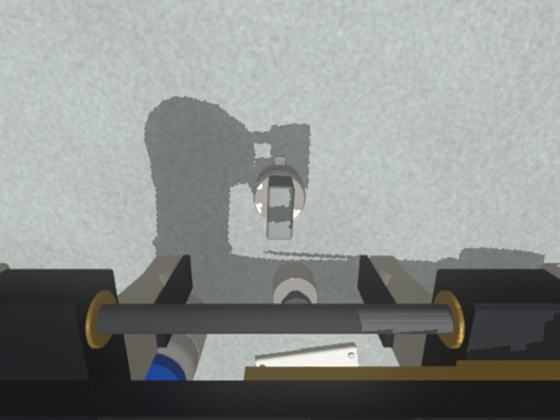

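Run:
```python
import cv2
a=cv2.imread("pics/w1.png");cv2.imwrite("pics/w1c.png",cv2.resize(a[140:320,220:340],None,fx=4,fy=3.3*4/3.3,interpolation=cv2.INTER_CUBIC)[:600])
```

```text
(no output)
```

View pics/w1c.png

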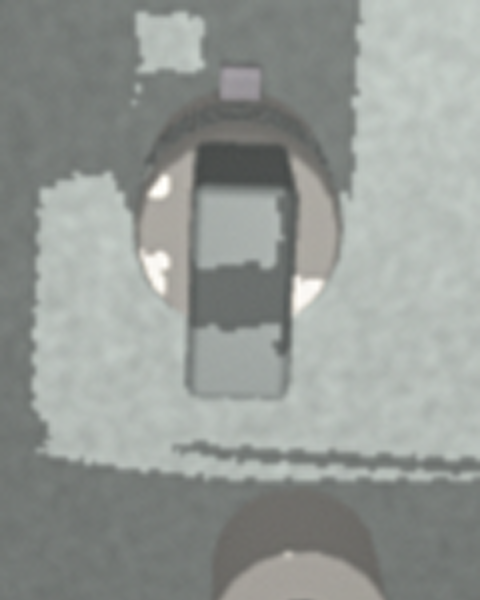

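```bash
cat > fitc.py <<'E'
from h import *
from scipy.optimize import least_squares
s=read_state()
K,T=cam("wrist",s)
# arm was at same pose
obj=np.array([[-26,12,120],[26,12,120],[26,-12,120],[-26,-12,120],[-37,6,20],[-37,-6,20],[-26,12,70],[-26,-12,70]])/1000
# image right = -world x ; bar along world y. bar -x end = image top. local +y(cart) at yaw~82: world -x -> image right
pix=np.array([[291,187],[290,397],[187,397],[197,187],[262,69],[219,69],[287,144],[198,144]])/4+[220,140]
def res(p):
    a=np.radians(p[2]);c,q=np.cos(a),np.sin(a)
    w=obj@np.array([[c,q,0],[-q,c,0],[0,0,1]])+[p[0]/1000,p[1]/1000,0]
    return (proj(K,T,w)-pix).ravel()
r=least_squares(res,[529,-309,82],loss="soft_l1");print(r.x,res(r.x).reshape(-1,2).round(1).tolist())
print(s["time"],s["position"],yaw(s))
for z in(.25,): print(totool(s,[r.x[0]/1000,r.x[1]/1000,.082]).round(4))
E
python3 fitc.py
```

```text
[ 529.18875681 -308.09960202   79.89144618] [[2.1, 0.4], [0.1, 2.3], [0.1, 1.7], [-1.6, -0.2], [-0.2, -0.3], [0.2, -0.5], [0.4, -0.6], [-0.7, -1.1]]
1.95 [ 0.53273477 -0.32160912  0.24970483] 171.22463812713283
[0.0058 0.0128 0.1677]
```

Run:
```python
from h import *
s=read_state();im=cams.snapshot("wrist");s2=read_state();cv2.imwrite("pics/w2.png",im[:,:,::-1])
print(s["position"],s2["position"],yaw(s))
a=cv2.imread("pics/w2.png")
cv2.imwrite("pics/w2c.png",cv2.resize(a[140:265,220:340],None,fx=4.8,fy=4.8,interpolation=cv2.INTER_CUBIC))
```

```text
[ 0.53273477 -0.32160912  0.24970483] [ 0.53141123 -0.3227266   0.2495497 ] 171.22463812713283
```

View pics/w2c.png

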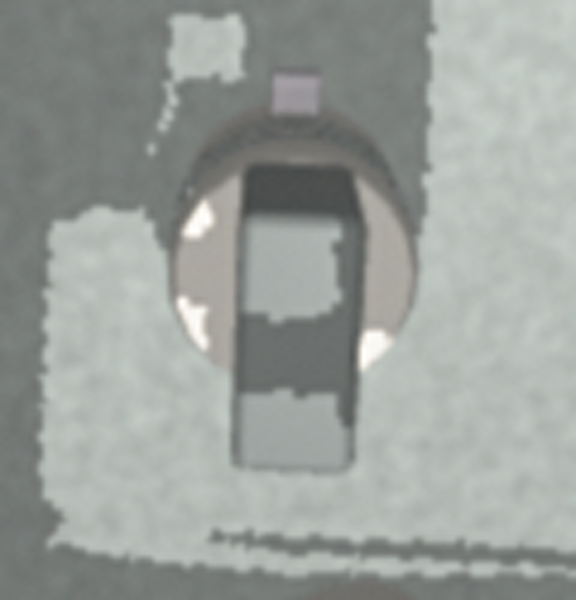

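```bash
sed -i 's#^pix=.*#pix=np.array([[361,216],[355,467],[236,467],[242,216],[321,75],[272,75],[350,164],[246,164]])/4.8+[220,140]#; s#^K,T=cam.*#s["position"]=np.array([ 0.53273477,-0.32160912,0.24970483]);K,T=cam("wrist",s)#' fitc.py; python3 fitc.py; python3 -c "
from h import *
s=read_state();print(s['position'],yaw(s))"
```

```text
[ 527.14484389 -309.53720945   79.77326726] [[1.7, 0.2], [0.6, 2.5], [-0.5, 2.0], [-0.8, -0.4], [-0.1, -0.2], [-0.3, -0.4], [0.9, -0.5], [-0.9, -1.0]]
2.0 [ 0.53273477 -0.32160912  0.24970483] 171.05213496223507
[0.0075 0.011  0.1677]
[ 0.53141123 -0.3227266   0.2495497 ] 171.05213496223507
```

```bash
python3 -c "
from h import *
s=read_state();print(s['time'],totool(s,[.5272,-.3095,.077]).round(4))"
```

```text
2.0 [0.0063 0.0124 0.1725]
```

carry_out(deltas=[{"x":0.006,"y":0.012,"z":0.02,"twist":1.2,"grip":0.0876},{"x":0.006,"y":0.012,"z":0.055,"twist":1.2,"grip":0.0876},{"x":0.006,"y":0.012,"z":0.095,"twist":1.2,"grip":0.0876},{"x":0.006,"y":0.012,"z":0.13,"twist":1.2,"grip":0.0876},{"x":0.006,"y":0.012,"z":0.155,"twist":1.2,"grip":0.0876},{"x":0.006,"y":0.012,"z":0.168,"twist":1.2,"grip":0.0876},{"x":0.006,"y":0.0125,"z":0.1725,"twist":1.2,"grip":0.0876},{"x":0.006,"y":0.0125,"z":0.1725,"twist":1.2,"grip":0.0876}])

```text
time: 3.0
position: [0.5278, -0.3097, 0.0776]
tcp_rot: [0.088, 0.996, -0.0, 0.001]
wrist_force: [-0.2, 0.1, -0.5]
gripper_width: 1.0
```

Run:
```python
from h import *
s=read_state();im=cams.snapshot("wrist");cv2.imwrite("pics/w3.png",im[:,:,::-1])
print(s["time"],s["position"],yaw(s),s["dq"].round(3),totool(s,[.5272,-.3095,.077]).round(4))
```

```text
3.0 [ 0.52782086 -0.30974072  0.07763938] 169.84787052514292 [ 0.003 -0.01   0.007  0.001 -0.004  0.001] [0.0007 0.0001 0.0006]
```

View pics/w3.png

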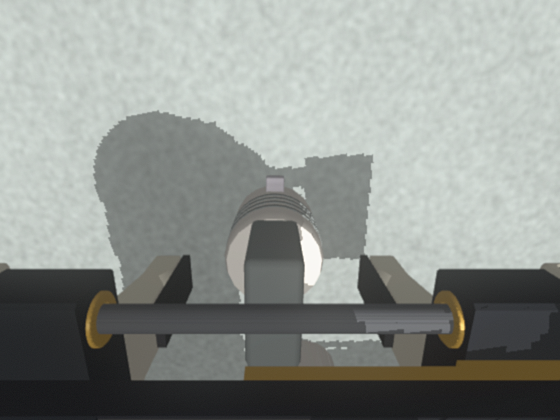

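The bar sits centred between the fingers (columns 247–302, fingers at 190 and 360). Closing now.

carry_out(deltas=[{"x":0,"y":0,"z":0,"twist":0,"grip":0.0},{"x":0,"y":0,"z":0,"twist":0,"grip":0.0},{"x":0,"y":0,"z":0,"twist":0,"grip":0.0},{"x":0,"y":0,"z":0,"twist":0,"grip":0.0},{"x":0,"y":0,"z":0,"twist":0,"grip":0.0},{"x":0,"y":0,"z":0,"twist":0,"grip":0.0},{"x":0,"y":0,"z":0,"twist":0,"grip":0.0},{"x":0,"y":0,"z":0,"twist":0,"grip":0.0}])

```text
time: 4.05
position: [0.528, -0.3097, 0.0779]
tcp_rot: [0.088, 0.996, -0.0, 0.001]
wrist_force: [0.0, 0.4, -1.2]
gripper_width: 0.272
```

carry_out(deltas=[{"x":0,"y":0,"z":-0.015,"twist":0,"grip":0.0},{"x":0,"y":0,"z":-0.05,"twist":0,"grip":0.0},{"x":0,"y":0,"z":-0.095,"twist":0,"grip":0.0},{"x":0,"y":0.01,"z":-0.135,"twist":0,"grip":0.0},{"x":0,"y":0.04,"z":-0.16,"twist":0,"grip":0.0},{"x":0,"y":0.08,"z":-0.17,"twist":0,"grip":0.0},{"x":0,"y":0.13,"z":-0.172,"twist":0,"grip":0.0},{"x":0,"y":0.18,"z":-0.172,"twist":0,"grip":0.0}])

```text
time: 5.05
position: [0.5592, -0.1311, 0.251]
tcp_rot: [0.089, 0.996, 0.0, 0.001]
wrist_force: [0.0, -0.5, -3.5]
gripper_width: 0.272
```

```bash
python3 -c "
from h import *
s=read_state();print(s['time'],s['position'],yaw(s),s['wrist_force'],s['gripper_width'],totool(s,[.527,.095,.25]).round(4))"
```

```text
5.05 [ 0.55924492 -0.13110001  0.25102975] 169.82213825124018 [ 0.00787873 -0.50248752 -3.48872506] 0.27236518689343836 [0.0717 0.2168 0.0009]
```

carry_out(deltas=[{"x":0.016,"y":0.045,"z":0,"twist":0,"grip":0.0},{"x":0.032,"y":0.095,"z":0,"twist":0,"grip":0.0},{"x":0.048,"y":0.14,"z":0,"twist":0,"grip":0.0},{"x":0.06,"y":0.18,"z":0,"twist":0,"grip":0.0},{"x":0.068,"y":0.205,"z":0,"twist":0,"grip":0.0},{"x":0.072,"y":0.217,"z":0,"twist":0,"grip":0.0},{"x":0.072,"y":0.217,"z":0,"twist":0,"grip":0.0},{"x":0.072,"y":0.217,"z":0,"twist":0,"grip":0.0}])

```text
time: 6.05
position: [0.5266, 0.0945, 0.251]
tcp_rot: [0.089, 0.996, -0.0, 0.001]
wrist_force: [0.6, -0.6, -3.2]
gripper_width: 0.274
```

Run:
```python
from h import *
s=read_state();im=cams.snapshot("wrist");cv2.imwrite("pics/w4.png",im[:,:,::-1])
print(s["time"],s["position"],s["tcp_rot"],yaw(s),s["dq"].round(3))
import pickle;pickle.dump(s,open("s4.pkl","wb"))
```

```text
6.05 [0.52663272 0.09451323 0.25101287] [ 8.89738567e-02  9.96033183e-01 -5.06960791e-05  1.24415760e-03] 169.79083032587056 [-0.008  0.002 -0.    -0.001  0.002 -0.003]
```

View pics/w4.png

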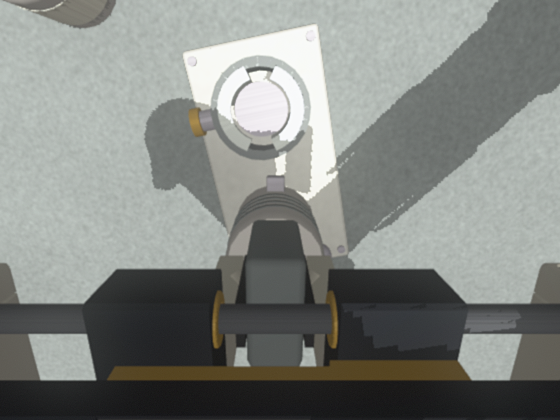

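Run:
```python
import cv2
a=cv2.imread("pics/w4.png")
cv2.imwrite("pics/w4c.png",cv2.resize(a[45:170,200:325],None,fx=4.8,fy=4.8,interpolation=cv2.INTER_CUBIC))
```

```text
(no output)
```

View pics/w4c.png

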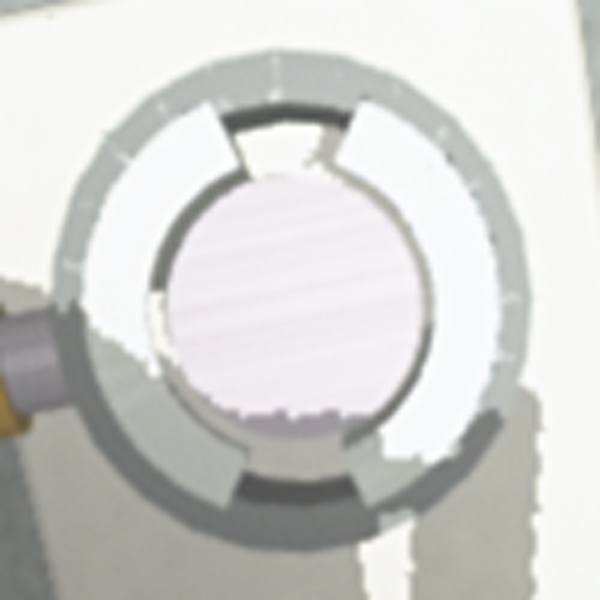

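Run:
```python
from h import *
import pickle
s=pickle.load(open("s4.pkl","rb"));K,T=cam("wrist",s)
P=lambda l,z=.06:np.array([atz(K,T,200+x/4.8,45+y/4.8,z)[:2] for x,y in l])*1000
def circ(p):
    A=np.c_[2*p,np.ones(len(p))];x=np.linalg.lstsq(A,(p**2).sum(1),rcond=None)[0];return x[:2].round(2),np.sqrt(x[2]+x[:2]@x[:2]).round(2)
print("outer",circ(P([(53,290),(530,300),(278,50),(145,120),(446,113),(215,530),(300,549),(400,515),(110,445),(505,200)])))
print("lip outer",circ(P([(88,300),(500,250),(208,102),(362,98),(222,507),(378,505),(115,180),(485,190)])))
print("bore",circ(P([(148,300),(433,300),(245,168),(333,160),(248,450),(345,445),(168,220),(410,230),(165,375)])))
m=P([(289,164),(285,100),(296.5,447.5),(300,506)]);
for i,j in((0,2),(1,3)):
    d=m[i]-m[j];print("slot ang",np.degrees(np.arctan2(-d[1],-d[0])), (m[i]+m[j])/2)
# plate edges full img
Q=lambda l,z=.005:np.array([atz(K,T,x,y,z)[:2] for x,y in l])*1000
q=Q([(183,53),(230,232),(316,25),(348,252)]);
for i in(0,2):
    d=q[i+1]-q[i];print("plate y edge ang-90",np.degrees(np.arctan2(d[1],d[0]))-90)
d=q[0]-q[2];print("x edge",np.degrees(np.arctan2(d[1],d[0])))
```

```text
outer (array([526.18,  16.27]), np.float64(48.7))
lip outer (array([525.41,  16.34]), np.float64(43.77))
bore (array([526.92,  16.05]), np.float64(29.73))
slot ang 80.59959926329508 [526.30015454  15.99000664]
slot ang 81.22643233326433 [526.35672954  16.20729602]
plate y edge ang-90 1.249364281923107
plate y edge ang-90 0.8472112278402761
x edge 0.39273925723429504
```

Run:
```python
from h import *
import pickle
a=cv2.imread("pics/w4.png")
cv2.imwrite("pics/w4d.png",cv2.resize(a[165:285,220:340],None,fx=5,fy=5,interpolation=cv2.INTER_CUBIC))
s=pickle.load(open("s4.pkl","rb"));K,T=cam("wrist",s)
m=R.from_quat(s["tcp_rot"]).as_matrix()
# tool coords: tool z down; TCP at 77.9mm above underside
pts={"lugTL":(-6,-37,20),"lugTR":(6,-37,20),"lugBL":(-6,-37,12),"lugBR":(6,-37,12),"barTL":(-12,-26,120),"barTR":(12,-26,120),"barbL":(-12,-26,70),"barbR":(12,-26,70),"drumL":(-28,0,70),"drumR":(28,0,70),"drumfront":(0,-28,70)}
for k,(x,y,h) in pts.items():
    w=s["position"]+m@(np.array([x,y,77.9-h])/1000);p=proj(K,T,w)[0];print(k,p.round(1),"crop",((p-[220,165])*5).round(0))
```

```text
lugTL [264.7 177.7] crop [223.  64.]
lugTR [282.9 177.7] crop [315.  64.]
lugBL [265.  175.2] crop [225.  51.]
lugBR [282.7 175.2] crop [313.  51.]
barTL [241.7 261.5] crop [109. 483.]
barTR [304.3 261.5] crop [422. 482.]
barbL [250.7 218.6] crop [153. 268.]
barbR [296.4 218.6] crop [382. 268.]
drumL [222.7 263.3] crop [ 13. 492.]
drumR [324.6 263.3] crop [523. 491.]
drumfront [273.5 215. ] crop [268. 250.]
```

View pics/w4d.png

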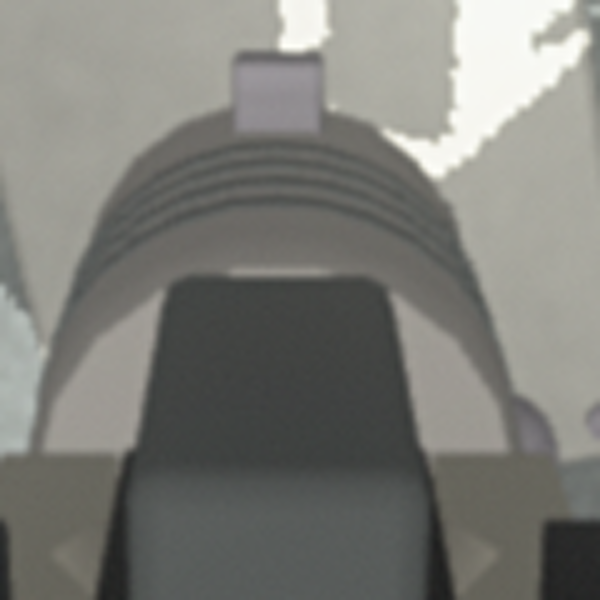

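```bash
python3 -c "
from h import *
s=read_state();print(s['time'],s['position'],yaw(s),totool(s,[.5275,.016,.143]).round(4))"
```

```text
6.1 [0.52668374 0.09439074 0.25094506] 169.77064919933247 [-0.0145 -0.077   0.108 ]
```

carry_out(deltas=[{"x":-0.003,"y":-0.015,"z":0.005,"twist":-1.1,"grip":0.0},{"x":-0.007,"y":-0.04,"z":0.015,"twist":-1.1,"grip":0.0},{"x":-0.012,"y":-0.065,"z":0.035,"twist":-1.1,"grip":0.0},{"x":-0.0145,"y":-0.077,"z":0.06,"twist":-1.1,"grip":0.0},{"x":-0.0145,"y":-0.077,"z":0.085,"twist":-1.1,"grip":0.0},{"x":-0.0145,"y":-0.077,"z":0.1,"twist":-1.1,"grip":0.0},{"x":-0.0145,"y":-0.077,"z":0.107,"twist":-1.1,"grip":0.0},{"x":-0.0145,"y":-0.077,"z":0.107,"twist":-1.1,"grip":0.0}])

```text
time: 7.1
position: [0.5277, 0.016, 0.1441]
tcp_rot: [0.079, 0.997, -0.0, 0.001]
wrist_force: [0.1, -0.3, -2.7]
gripper_width: 0.274
```

Run:
```python
from h import *
s=read_state();im=cams.snapshot("wrist");cv2.imwrite("pics/w5.png",im[:,:,::-1])
print(s["time"],s["position"],s["tcp_rot"],yaw(s),s["dq"].round(3),s["wrist_force"])
cv2.imwrite("pics/w5c.png",cv2.resize(im[130:270,190:360,::-1],None,fx=4.2,fy=4.2,interpolation=cv2.INTER_CUBIC))
im=cams.snapshot("scene");cv2.imwrite("pics/s5c.png",cv2.resize(im[120:270,190:370,::-1],None,fx=4,fy=4,interpolation=cv2.INTER_CUBIC))
import pickle;pickle.dump(s,open("s5.pkl","wb"))
```

```text
7.1 [0.52767666 0.01596924 0.14407189] [ 7.94929581e-02  9.96834709e-01 -2.04020593e-04  1.17972562e-03] 170.88116531308572 [ 0.003 -0.013  0.013  0.003 -0.009 -0.001] [ 0.13323874 -0.25408519 -2.70525516]
```

View pics/w5c.png

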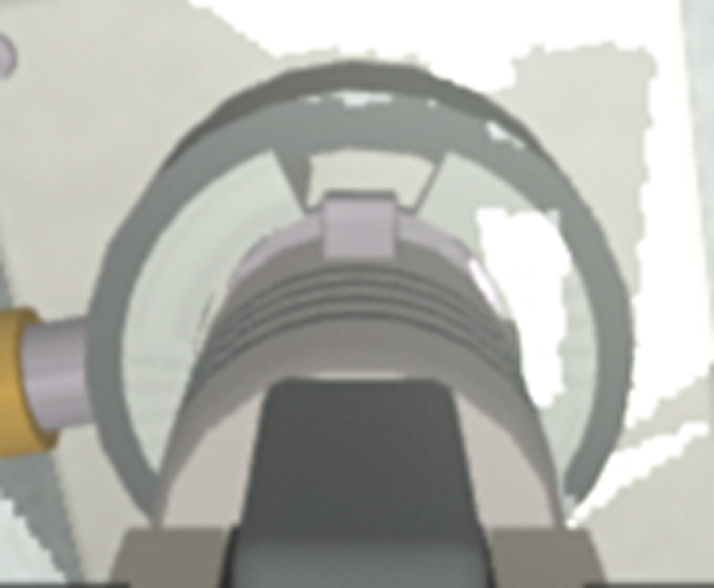

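View pics/s5c.png

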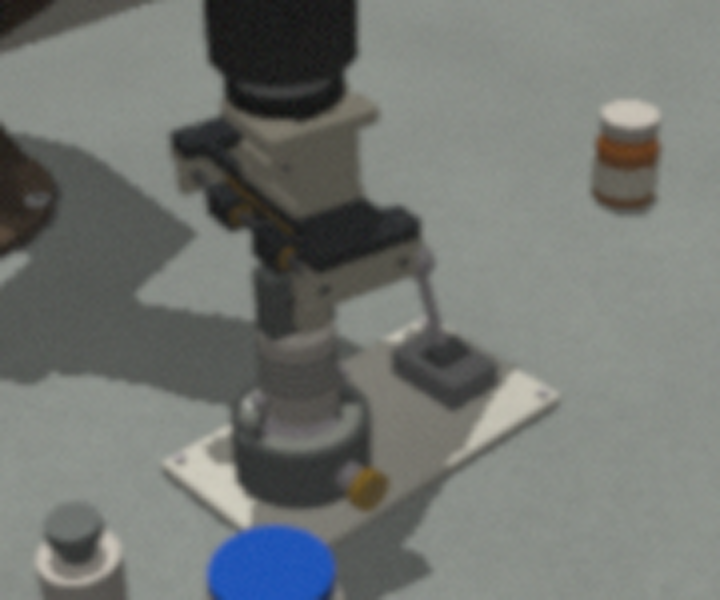

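Run:
```python
from h import *
import pickle
s=pickle.load(open("s5.pkl","rb"));K,T=cam("wrist",s)
m=R.from_quat(s["tcp_rot"]).as_matrix()
h=s["position"][2]
pr=lambda x,y,z:((proj(K,T,s["position"]*[1,1,0]+m@(np.array([x,y,0])/1000)+[0,0,z])[0]-[190,130])*4.2).round(0)
for k,a in {"rim50":(0,-50,.06),"rim48.7":(0,-48.7,.06),"slotcornL":(-16,-40.9,.06),"innerL":(-9,-28.6,.06),"base50":(0,-50,.005),"lugTop":(0,-37,h-.0579),"lugbot":(0,-37,h-.0659),"barb":(-12,-26,h-.0079),"drumfrontbot":(0,-28,h-.0779)}.items(): print(k,pr(*a))
```

```text
rim50 [354.  93.]
rim48.7 [354. 101.]
slotcornL [261. 146.]
innerL [303. 216.]
base50 [355.  56.]
lugTop [353. 200.]
lugbot [353. 190.]
barb [255. 372.]
drumfrontbot [354. 227.]
```

Lug (crop columns 323–395, centre 359) lines up with the slot mouth (275–447, centre 361), so I'm lowering to the spring.

carry_out(deltas=[{"x":0,"y":0,"z":0.003,"twist":0,"grip":0.0},{"x":0,"y":0,"z":0.006,"twist":0,"grip":0.0},{"x":0,"y":0,"z":0.009,"twist":0,"grip":0.0},{"x":0,"y":0,"z":0.012,"twist":0,"grip":0.0},{"x":0,"y":0,"z":0.015,"twist":0,"grip":0.0},{"x":0,"y":0,"z":0.018,"twist":0,"grip":0.0},{"x":0,"y":0,"z":0.021,"twist":0,"grip":0.0},{"x":0,"y":0,"z":0.024,"twist":0,"grip":0.0}])

```text
time: 8.2
position: [0.5283, 0.0162, 0.121]
tcp_rot: [0.079, 0.997, -0.0, 0.002]
wrist_force: [-2.7, 0.4, 3.2]
gripper_width: 0.271
```

```bash
python3 -c "
from h import *
s=read_state();print(s['time'],s['position'],yaw(s),s['wrist_force'],s['ft_torque'],s['gripper_width'])"
```

```text
8.2 [0.52831975 0.01620244 0.12099758] 170.90719273361188 [-2.7213666   0.36882893  3.21611887] [ 0.16880897  1.14093524 -0.04319169] 0.27078330804071277
```

carry_out(deltas=[{"x":0.0007,"y":0,"z":0.003,"twist":0,"grip":0.0},{"x":0.0007,"y":0,"z":0.006,"twist":0,"grip":0.0},{"x":0.0007,"y":0,"z":0.009,"twist":0,"grip":0.0},{"x":0.0007,"y":0,"z":0.011,"twist":0,"grip":0.0},{"x":0.0007,"y":0,"z":0.013,"twist":0,"grip":0.0},{"x":0.0007,"y":0,"z":0.0145,"twist":0,"grip":0.0},{"x":0.0007,"y":0,"z":0.0145,"twist":0,"grip":0.0},{"x":0.0007,"y":0,"z":0.0145,"twist":0,"grip":0.0}])

```text
time: 9.2
position: [0.5282, 0.0163, 0.1073]
tcp_rot: [0.079, 0.997, 0.0, 0.003]
wrist_force: [-2.2, -0.2, 8.7]
gripper_width: 0.275
```

Run:
```python
from h import *
s=read_state();print(s['time'],s['position'],yaw(s),s['wrist_force'],s['ft_torque'],s['gripper_width'])
im=cams.snapshot("wrist");cv2.imwrite("pics/w6c.png",cv2.resize(im[130:270,190:360,::-1],None,fx=4.2,fy=4.2,interpolation=cv2.INTER_CUBIC))
```

```text
9.2 [0.52822724 0.01627291 0.10728442] 170.9278545730079 [-2.16546883 -0.21545957  8.67680788] [-0.16953385  1.15459827 -0.0275793 ] 0.27529855913234563
```

View pics/w6c.png

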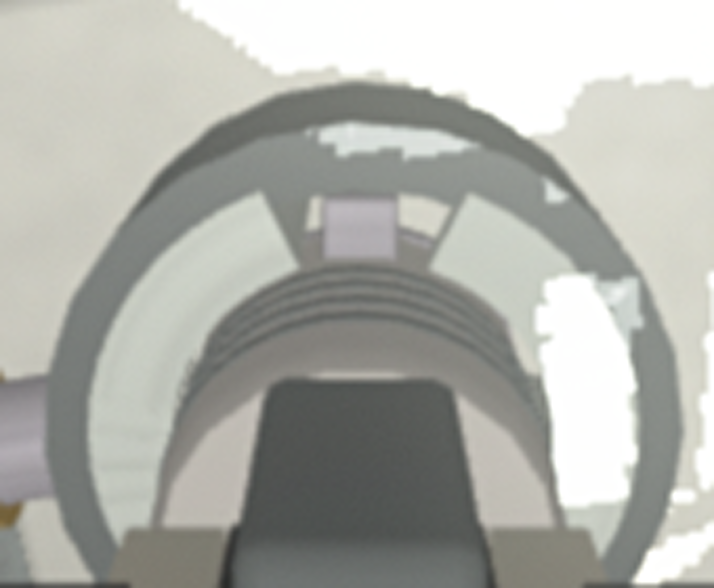

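Lug is down inside the slot and the grip hasn't slipped. Pressing 2 mm more, then turning clockwise.

carry_out(deltas=[{"x":0.001,"y":0,"z":0.002,"twist":0,"grip":0.0},{"x":0.001,"y":0,"z":0.0025,"twist":3,"grip":0.0},{"x":0.001,"y":0,"z":0.0025,"twist":9,"grip":0.0},{"x":0.001,"y":0,"z":0.0025,"twist":16,"grip":0.0},{"x":0.001,"y":0,"z":0.0025,"twist":24,"grip":0.0},{"x":0.001,"y":0,"z":0.0025,"twist":32,"grip":0.0},{"x":0.001,"y":0,"z":0.0025,"twist":38,"grip":0.0},{"x":0.001,"y":0,"z":0.0025,"twist":40,"grip":0.0}])

```text
time: 10.25
position: [0.5284, 0.0162, 0.1059]
tcp_rot: [0.416, 0.909, 0.001, 0.004]
wrist_force: [-0.3, -2.5, 8.9]
gripper_width: 0.27
```

Run:
```python
from h import *
s=read_state();print(s['time'],s['position'],yaw(s),s['wrist_force'],s['ft_torque'],s['gripper_width'])
im=cams.snapshot("wrist");cv2.imwrite("pics/w7.png",im[:,:,::-1])
```

```text
10.25 [0.52835451 0.01618804 0.10590614] 130.85786848959 [-0.31948934 -2.4647252   8.87030615] [-1.01531973  0.52701022  0.15728296] 0.270389792169622
```

View pics/w7.png

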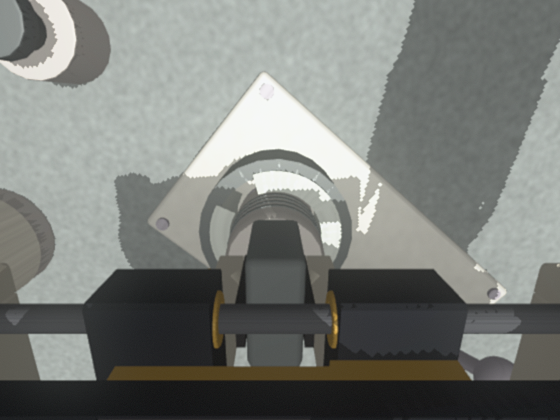

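carry_out(deltas=[{"x":0,"y":0,"z":0,"twist":4,"grip":0.0},{"x":0,"y":0,"z":0,"twist":11,"grip":0.0},{"x":0,"y":0,"z":0,"twist":18,"grip":0.0},{"x":0,"y":0,"z":0,"twist":26,"grip":0.0},{"x":0,"y":0,"z":0,"twist":33,"grip":0.0},{"x":0,"y":0,"z":0,"twist":38,"grip":0.0},{"x":0,"y":0,"z":0,"twist":42,"grip":0.0},{"x":0,"y":0,"z":0,"twist":44,"grip":0.0}])

```text
time: 11.3
position: [0.5292, 0.0158, 0.1069]
tcp_rot: [0.727, 0.687, 0.003, 0.004]
wrist_force: [-0.5, -3.2, 9.4]
gripper_width: 0.268
```

Run:
```python
from h import *
s=read_state();print(s['time'],s['position'],yaw(s),s['wrist_force'],s['ft_torque'],s['gripper_width'])
im=cams.snapshot("wrist");cv2.imwrite("pics/w8.png",im[:,:,::-1])
```

```text
11.3 [0.52918552 0.01579526 0.10689905] 86.75325260215607 [-0.51711425 -3.17400775  9.38192543] [-1.21067907  0.59674914  0.11233903] 0.26820091355418113
```

View pics/w8.png

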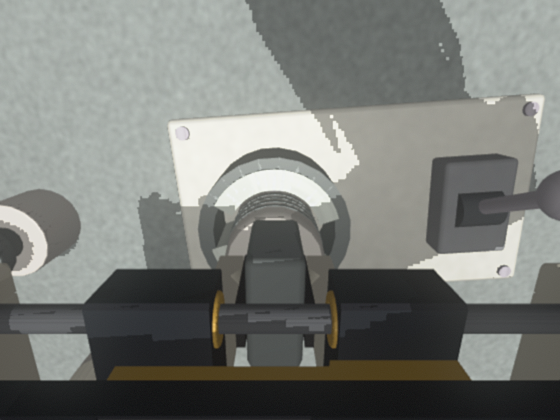

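carry_out(deltas=[{"x":0,"y":0,"z":0,"twist":2,"grip":0.0},{"x":0,"y":0,"z":0,"twist":2.5,"grip":0.0},{"x":0,"y":0,"z":0,"twist":-1,"grip":0.0},{"x":0,"y":0,"z":0,"twist":-4,"grip":0.0},{"x":0,"y":0,"z":0,"twist":-4,"grip":0.0},{"x":0,"y":0,"z":-0.002,"twist":-4,"grip":0.0},{"x":0,"y":0,"z":-0.004,"twist":-4,"grip":0.0},{"x":0,"y":0,"z":-0.005,"twist":-4,"grip":0.0}])

```text
time: 12.35
position: [0.53, 0.0161, 0.1126]
tcp_rot: [0.703, 0.711, 0.004, 0.004]
wrist_force: [-0.4, 0.3, 5.2]
gripper_width: 0.272
```

Run:
```python
from h import *
s=read_state();print(s['time'],s['position'],yaw(s),s['wrist_force'],s['ft_torque'],s['gripper_width'])
```

```text
12.35 [0.53002965 0.0161173  0.11261652] 90.68998594105744 [-0.4141141   0.28088794  5.18369395] [0.15669454 0.40461812 0.02035485] 0.27180911127606344
```

carry_out(deltas=[{"x":0,"y":0,"z":0,"twist":0,"grip":0.028},{"x":0,"y":0,"z":0,"twist":0,"grip":0.035},{"x":0,"y":0,"z":0,"twist":0,"grip":0.06},{"x":0,"y":0,"z":0,"twist":0,"grip":0.06},{"x":0,"y":0,"z":-0.02,"twist":0,"grip":0.06},{"x":0,"y":0,"z":-0.06,"twist":0,"grip":0.06},{"x":0,"y":0,"z":-0.1,"twist":0,"grip":0.06},{"x":0,"y":0,"z":-0.12,"twist":0,"grip":0.06}])

```text
time: 13.35
position: [0.5294, 0.0164, 0.2349]
tcp_rot: [0.703, 0.711, 0.005, 0.005]
wrist_force: [0.6, -0.9, 0.7]
gripper_width: 0.685
```

Run:
```python
from h import *
s=read_state();print(s['time'],s['position'],s['tcp_rot'],yaw(s),s['wrist_force'],s['gripper_width'],s['dq'].round(2))
im=cams.snapshot("wrist");cv2.imwrite("pics/w9.png",im[:,:,::-1])
import pickle;pickle.dump(s,open("s9.pkl","wb"))
im=cams.snapshot("scene");cv2.imwrite("pics/s9c.png",cv2.resize(im[120:270,190:370,::-1],None,fx=4,fy=4,interpolation=cv2.INTER_CUBIC))
```

```text
13.35 [0.52943192 0.01639437 0.23494708] [0.70272919 0.71142385 0.00479568 0.00497917] 90.70439933953837 [ 0.5985354  -0.90695579  0.72897282] 0.6850921857789801 [ 0.   -0.1   0.21 -0.01 -0.35  0.  ]
```

View pics/w9.png

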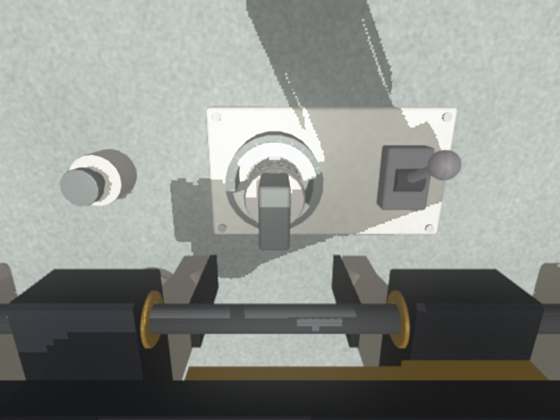

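View pics/s9c.png

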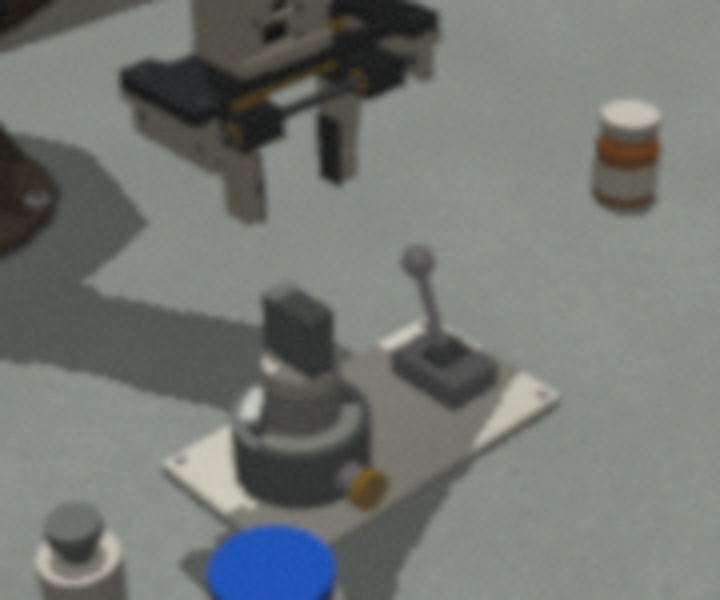

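The cartridge stands upright with its bar along the filter's x (image columns 260–290, rows 172–249), and the ball is at (444,165). Now checking cartridge height and yaw, and the ball position.

Run:
```python
import cv2
a=cv2.imread("pics/w9.png");cv2.imwrite("pics/w9c.png",cv2.resize(a[125:260,205:340],None,fx=4.4,fy=4.4,interpolation=cv2.INTER_CUBIC))
from h import *
import pickle
s=pickle.load(open("s9.pkl","rb"));K,T=cam("wrist",s)
for z in(.1,.104): print("ball",atz(K,T,444,165,z))
for h in (.157,.160,.163,.151):
  pts=np.array([[-26,-12,0],[-26,12,0],[26,12,0],[26,-12,0]])/1000
  a=np.radians(.85);Rm=np.array([[np.cos(a),-np.sin(a),0],[np.sin(a),np.cos(a),0],[0,0,1]])
  w=pts@Rm.T+[.5278,.016,h];print(h,((proj(K,T,w)-[205,125])*4.4).round(0).tolist())
```

```text
ball [0.49706316 0.16529002 0.1       ]
ball [0.49631399 0.16324348 0.104     ]
0.157 [[228.0, 261.0], [374.0, 261.0], [371.0, 549.0], [234.0, 550.0]]
0.16 [[227.0, 266.0], [375.0, 265.0], [372.0, 557.0], [233.0, 557.0]]
0.163 [[226.0, 271.0], [376.0, 270.0], [373.0, 565.0], [232.0, 565.0]]
0.151 [[230.0, 252.0], [373.0, 252.0], [370.0, 535.0], [236.0, 535.0]]
```

View pics/w9c.png

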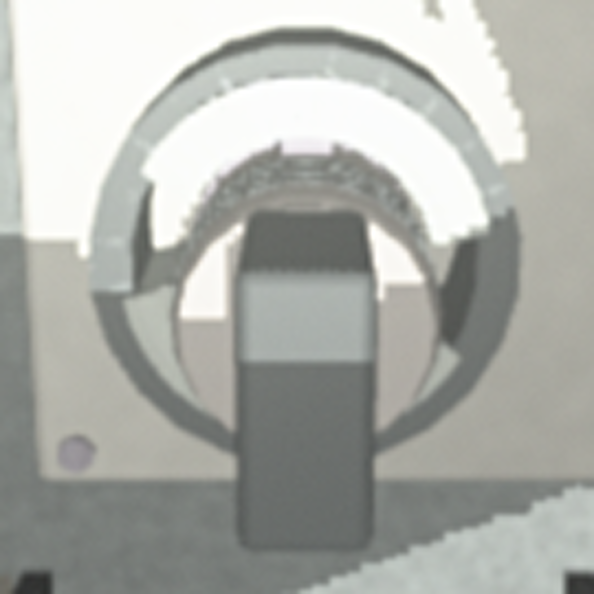

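The cartridge fits home: top at about 0.158 m (0.152 would mean still pressed), yaw within 0.5°. Next is the lever, pushed with closed fingers from its -x side.

```bash
python3 -c "
from h import *
s=read_state();print(s['time'],s['position'],totool(s,[.455,.161,.21]).round(4),totool(s,[.455,.161,.098]).round(4),totool(s,[.538,.161,.098]).round(4))"
```

```text
13.45 [0.52991914 0.01652472 0.23518254] [ 0.1454 -0.0735  0.0241] [ 0.1454 -0.0752  0.1361] [0.1444 0.0078 0.1373]
```

carry_out(deltas=[{"x":0.02,"y":-0.015,"z":0.0,"twist":0,"grip":0.0},{"x":0.055,"y":-0.035,"z":0.0,"twist":0,"grip":0.0},{"x":0.095,"y":-0.055,"z":0.0,"twist":0,"grip":0.0},{"x":0.13,"y":-0.072,"z":0.015,"twist":0,"grip":0.0},{"x":0.1455,"y":-0.075,"z":0.05,"twist":0,"grip":0.0},{"x":0.1455,"y":-0.075,"z":0.09,"twist":0,"grip":0.0},{"x":0.1455,"y":-0.075,"z":0.12,"twist":0,"grip":0.0},{"x":0.1455,"y":-0.075,"z":0.136,"twist":0,"grip":0.0}])

```text
time: 14.45
position: [0.4539, 0.1602, 0.0956]
tcp_rot: [0.703, 0.711, 0.004, 0.005]
wrist_force: [-0.2, -0.5, 0.5]
gripper_width: 0.004
```

Run:
```python
from h import *
s=read_state();print(s['time'],s['position'],yaw(s),s['wrist_force'],s['gripper_width'],s['dq'].round(2))
im=cams.snapshot("scene");cv2.imwrite("pics/s10c.png",cv2.resize(im[100:270,190:390,::-1],None,fx=3.5,fy=3.5,interpolation=cv2.INTER_CUBIC))
print(totool(s,[.538,.161,.097]).round(4))
```

```text
14.45 [0.45392883 0.16023758 0.09560081] 90.70383988813933 [-0.24037931 -0.54583717  0.45808856] 0.004068951678909999 [-0.01  0.16 -0.13  0.01  0.32 -0.  ]
[-0.0003  0.0841 -0.0003]
```

View pics/s10c.png

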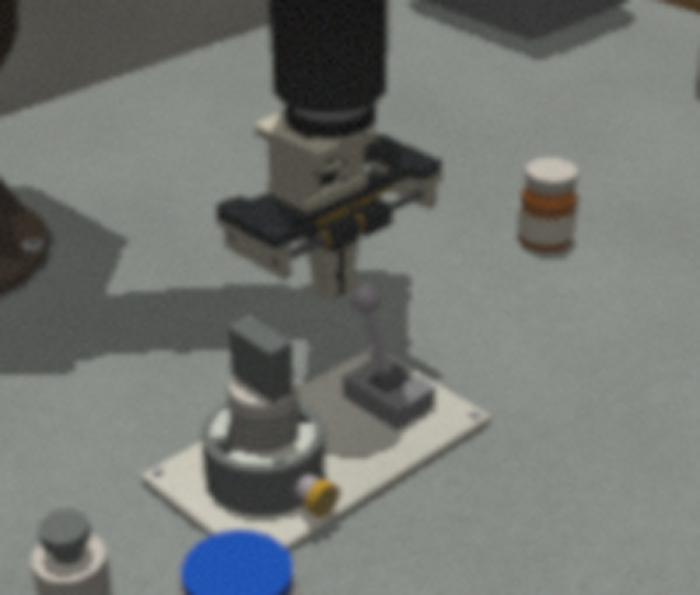

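The fingers are shut behind the ball (ball at crop 365,297). Pushing toward +x.

carry_out(deltas=[{"x":0,"y":0.008,"z":0,"twist":0,"grip":0.0},{"x":0,"y":0.02,"z":0,"twist":0,"grip":0.0},{"x":0,"y":0.033,"z":0,"twist":0,"grip":0.0},{"x":0,"y":0.046,"z":0,"twist":0,"grip":0.0},{"x":0,"y":0.058,"z":0,"twist":0,"grip":0.0},{"x":0,"y":0.07,"z":0,"twist":0,"grip":0.0},{"x":0,"y":0.079,"z":0,"twist":0,"grip":0.0},{"x":0,"y":0.083,"z":0,"twist":0,"grip":0.0}])

```text
time: 15.5
position: [0.5366, 0.1606, 0.0948]
tcp_rot: [0.703, 0.711, 0.003, 0.005]
wrist_force: [-0.8, 0.3, -0.9]
gripper_width: 0.003
```

Run:
```python
from h import *
s=read_state();print(s['time'],s['position'],yaw(s),s['wrist_force'],s['dq'].round(2))
im=cams.snapshot("scene");cv2.imwrite("pics/s11c.png",cv2.resize(im[100:270,190:390,::-1],None,fx=3.5,fy=3.5,interpolation=cv2.INTER_CUBIC))
```

```text
15.5 [0.5366343  0.16064552 0.0948339 ] 90.65438492288905 [-0.79627733  0.29815316 -0.93365472] [-0.03  0.04  0.05 -0.   -0.02  0.03]
```

View pics/s11c.png

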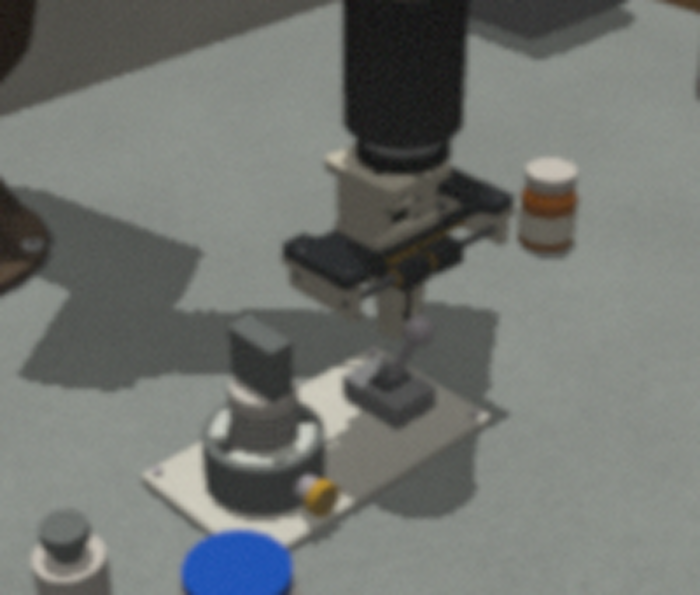

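Lever has swung over (ball at crop 418,330), but the force is still low, so it isn't clearly on the stop. Nudging slowly.

carry_out(deltas=[{"x":0,"y":0.001,"z":0,"twist":0,"grip":0.0},{"x":0,"y":0.002,"z":0,"twist":0,"grip":0.0},{"x":0,"y":0.003,"z":0,"twist":0,"grip":0.0},{"x":0,"y":0.004,"z":0,"twist":0,"grip":0.0},{"x":0,"y":0.005,"z":0,"twist":0,"grip":0.0},{"x":0,"y":0.005,"z":0,"twist":0,"grip":0.0},{"x":0,"y":0.005,"z":0,"twist":0,"grip":0.0},{"x":0,"y":0.005,"z":0,"twist":0,"grip":0.0}])

```text
time: 16.55
position: [0.5415, 0.1607, 0.0948]
tcp_rot: [0.703, 0.711, 0.002, 0.005]
wrist_force: [-3.5, 1.2, -0.3]
gripper_width: -0.0
```

carry_out(deltas=[{"x":0,"y":0.001,"z":0,"twist":0,"grip":0.0},{"x":0,"y":0.001,"z":0,"twist":0,"grip":0.0},{"x":0,"y":0.002,"z":0,"twist":0,"grip":0.0},{"x":0,"y":0.002,"z":0,"twist":0,"grip":0.0},{"x":0,"y":0.003,"z":0,"twist":0,"grip":0.0},{"x":0,"y":0.003,"z":0,"twist":0,"grip":0.0},{"x":0,"y":0.003,"z":0,"twist":0,"grip":0.0},{"x":0,"y":0.003,"z":0,"twist":0,"grip":0.0}])

```text
time: 17.55
position: [0.5421, 0.1604, 0.0946]
tcp_rot: [0.703, 0.711, 0.001, 0.004]
wrist_force: [-14.6, 2.8, 8.2]
gripper_width: 0.008
```

Firm stop: 14.6 N with only 0.6 mm of movement. Backing off and lifting clear.

carry_out(deltas=[{"x":0,"y":-0.005,"z":0,"twist":0,"grip":0.0},{"x":0,"y":-0.02,"z":0,"twist":0,"grip":0.0},{"x":0,"y":-0.04,"z":0,"twist":0,"grip":0.0},{"x":0,"y":-0.055,"z":-0.01,"twist":0,"grip":0.0},{"x":0,"y":-0.07,"z":-0.04,"twist":0,"grip":0.0},{"x":0,"y":-0.08,"z":-0.08,"twist":0,"grip":0.0},{"x":0,"y":-0.085,"z":-0.12,"twist":0,"grip":0.0},{"x":0,"y":-0.085,"z":-0.15,"twist":0,"grip":0.0}])

```text
time: 18.55
position: [0.456, 0.1603, 0.2471]
tcp_rot: [0.703, 0.711, 0.003, 0.004]
wrist_force: [0.8, 0.8, -0.4]
gripper_width: 0.005
```

Run:
```python
from h import *
s=read_state();print(s['time'],s['position'],yaw(s),s['wrist_force'])
im=cams.snapshot("scene");cv2.imwrite("pics/s12c.png",cv2.resize(im[120:330,120:380,::-1],None,fx=2.8,fy=2.8,interpolation=cv2.INTER_CUBIC))
K,T=cam("scene")
for n,z in(("plug_center",0),("jar_big_center",0),("jar_small_center",0),("cartridge_center",0),("feed_tip",0)):
  for d in outline_of("scene",n)[:1]: print(n,d["conf"],d["rect"])
a=np.radians(.85);c,q=np.cos(a),np.sin(a)
for f in(0.8,.9,1.0):
  l=f-.5;x,y=.08*np.sin(l),.145;print(f,proj(K,T,[.5275+c*x-q*y,.016+q*x+c*y,.034+.08*np.cos(l)]))
im=cams.snapshot("wrist");cv2.imwrite("pics/w12.png",im[:,:,::-1])
```

```text
18.55 [0.45595042 0.1602936  0.24708225] 90.67893104136448 [ 0.84865044  0.84504993 -0.36924717]
plug_center 0.72 [199.0, 244.4, 224.7, 277.6]
jar_big_center 0.71 [242.6, 251.8, 278.8, 313.5]
jar_small_center 0.91 [339.9, 145.0, 353.6, 169.3]
cartridge_center 0.95 [255.6, 189.5, 275.0, 230.2]
feed_tip 0.44 [306.3, 189.4, 315.2, 207.6]
0.8 [[306.83313991 191.87064721]]
0.9 [[308.6443771  193.68361108]]
1.0 [[310.37997497 195.66980891]]
```

View pics/s12c.png

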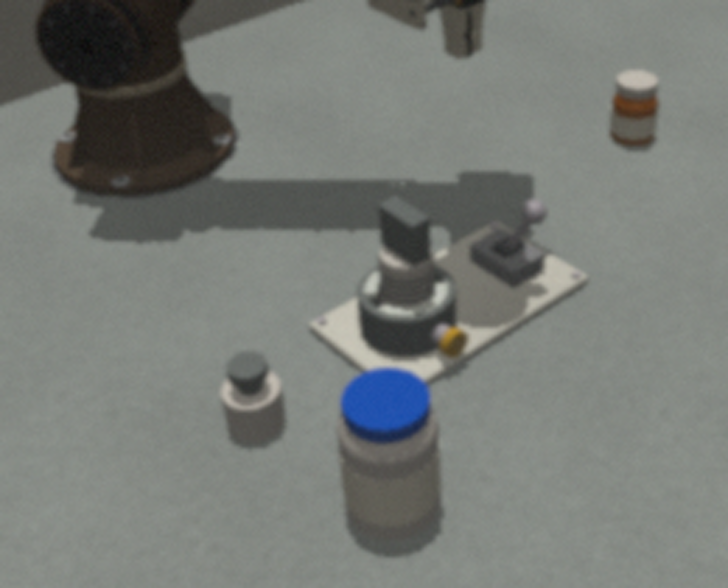

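View pics/w12.png

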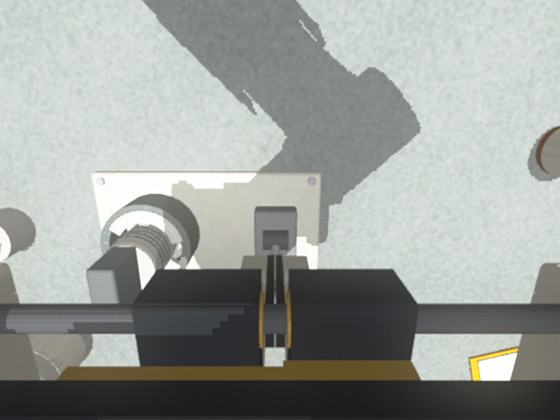

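The ball is at (311,195), where I'd expect it at feed = 1.0. The cartridge is upright, the plug and jars haven't moved, and the robot is clear.

```bash
python3 -c "
from h import *
print(workorder.job_done())"
```

```text
the job is handed in; nothing more can be done
None
```

The cartridge is fitted in the pot and clicked up home, the feed lever is over at its open end, and I've handed the job in. It took about 19 of the 54 s.

- **Cartridge:** I lowered it with its lugs through the slots, pressed it about 15 mm into the spring and turned it clockwise. I went roughly 86° by command (84° measured), then brought it back to 80°, let it rise and released it. I felt no clear torque at the hard stop. The last checks show it upright, with its top at about 0.158 m and its bar within 0.5° of the filter's x. A cartridge still pressed down would have its top near 0.152 m.
- **Disagreement:** the spring depth worked out from force came out 2–5 mm below the depth from geometry, both while pressing and when home. I relied on the pictures instead.
- **Lever:** I pushed it with closed fingers until it stopped firmly, at 14.6 N with only 0.6 mm more movement. In the final picture the ball is at (311,195); I calculated (310,196) for fully open.
- **Plug and jars:** they are where they were in the first picture, to within about 2 pixels by eye, or 3–5 by the network's rectangles. The robot was clear of everything at hand-in.

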